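# Spring open the shielded test box

### The job

Open the small shielded test box with your fingertips: press down its orange release tab so that the blue lid springs half open, then push the lid back past upright until it lies right back against its stop and stays there by itself. Do not grasp or pick up anything, and leave the circuit board in the box and the battery, adapter and pliers beside it where they are. Finish with the hand clear.

Things in the scene. Friction and masses are not known exactly. Their poses are not given: they have to be found in the camera images.
- test_box: Shielded test box of bare aluminium with a blue lid, 150 (x) x 130 (y) x 72 mm high when shut, fixed to the bench. Origin: centre of its underside, on the bench top. Its -x side is the front with the orange tab, its +x side carries the hinge; z up. Inside, the black floor is 30 mm and the wall rim 60 mm above the bench. Box position and yaw vary.
- tab_pad (a point): Centre of the top face of the release tab's pad: orange, 34 x 34 mm, 6 mm thick, standing out from the box's front, 119 mm in front of the box's origin and 42 mm above the bench at rest; free space below it. The bare pad reaches from 101 to 135 mm in front of the origin; between the pad and the box (75 to 101 mm in front of the origin) stand two small bearing cheeks (up to 52 mm high) and the tab's hook (up to 71 mm high). The point moves with the tab.
- tab (a joint): Release tab, a spring-back rocker: 0 = at rest, grows as the pad is pressed down, stop at 0.26 rad (pad centre about 10 mm lower). The lid is let go at about 0.14 rad (5 mm); the press takes 3 N at first and 6 to 7 N at the stop. Springs back to 0 when let go.
- lid (a joint): Lid angle: 0 = shut and latched, grows as it opens; about 1.05 rad = half open, where its lifting spring brings it in about 0.5 s after the tab is pressed and leaves it; 1.57 = upright; 1.85 = fully open against the stop. Below upright it sinks back to half open when let go (0.18 kg, about 1 N to push at the free edge); past upright it falls gently back to the stop and stays.
- lid_edge (a point): Middle of the lid's free (front) edge, on the inner face of the lid; moves with the lid. It is 154 mm from the hinge axis. The lid is a plate 12 mm thick and 130 mm wide; a 26 mm wide steel catch plate stands a further 8 mm out of the middle of the edge. Half open the edge is about 195 mm above the bench, upright about 218 mm.
- lid_hinge (a point): Middle of the hinge axis, which runs along the box's y at the back, 79 mm behind the box's origin and 64 mm above the bench. Fixed to the box.
- board_blue: Loose blue circuit board, 45 x 69 x 16 mm, lying in the box between four white posts, hidden while the lid is shut. Origin: centre of its underside. Stays where it is.
- cell_green: Bystander: green and white battery, 15 mm thick, 50 mm high, standing on end on the bench to the box's +y side. Origin: centre of its underside.
- adapter: Bystander: silvery coaxial adapter, 20 x 45 x 17 mm, lying on the bench to the box's -y side. Origin: centre of its underside.
- pliers: Bystander: red-handled pliers, 189 x 54 x 12 mm, lying on the bench to the box's -y side. Origin: centre of its underside.

How it is judged:
By the outcome, as a careful person would: the job done as asked, in the order asked, and still so for the second after the job is handed in, with the robot touching nothing.
It also fails if it takes over 43 s, if anything falls off the work surface, if the arm or the gripper's body presses on something with over 40 N, if the wrist force passes 120 N, or if a joint passes its speed limit or range.

### The arm

A 6-joint arm with a two-finger parallel gripper is mounted at the origin on a cart in front of the work surface, level with it; the furniture and walls round the work are solid. World frame = base frame: x ahead of the robot, y to its left, z up, the work surface at z = 0. Lengths are in m, angles in rad, forces in N, time in s.
With the tool pointing down it reaches from about 0.35 to 0.975 m from the base axis. Payload 4.9 kg.
Tool frame: the origin (TCP) lies on the centre line of the jaws, within the pads' length; the fingertips stand ctrl.tcp_to_tips ahead of it and the grasp point (between the pads) lies 3 mm ahead of it (ctrl.tcp_to_tips is the distance from the TCP to the fingertips, in m); z points along the fingers, y is the direction in which the jaws open and shut (so a half turn about z gives the same grasp; the last joint's range is limited). The gripper opens to 85 mm and grips with 20 to 120 N. Pads are 22 mm wide; open, the fingers measure 114 mm over their backs; the gripper's body (76 mm by 85 mm) begins 54 mm behind the grasp point. The pads swing forward as they close: fully open they stand 13 mm farther back than shut.
Start: joints at [-1.23, 0.053, 1.613, -0, 1.476, -0.119], TCP at [0.277, -0.56, 0.253] pointing down, gripper open.
Joint ranges: [-3.01, 3.01], [-1.01, 2.22], [0.06, 2.58], [-1.02, 4.17], [0.09, 2.62], [-3.14, 3.14]. Speed limits (rad/s): [2.57, 2.57, 3.14, 3.14, 3.14, 3.14].

### API

Orientations are given as a rotation vector (axis times angle).
In Python, from station import ctrl, vision gives the robot as it stands.
- The arm moves only by the tool jog_arm, never from a script. Its argument "deltas" is a list of rows, each a list of 7 numbers: the turn, a rotation vector about the tool's x, y, z in rad, then the shift along the tool's x, y, z in cm, then the opening, from 0 (shut) to 1 (fully open). A call has 1 to 12 rows; each row shifts and turns the commanded pose from where the row before left it, along the tool's axes as they then stand; what a row does not reach is not made up. A row lasts 1/12 s, in which the tool goes at most 41.7 mm and 7.16 degrees, less where a joint would pass 70% of its speed; a pose out of reach is approached as far as the arm can. A call with a gripper value outside its range is refused whole. The fingers move at their own pace and stop on an object; "grip_force" is the grip in N (left out, the last holds). Time passes only in rows, so rows that do not move let the fingers close. It gives the time, the measured TCP pose, the force and the opening at its end, in the units of the state.
- ctrl.get_obs(): the state, without advancing time (a new reading comes with each control period).
- vision.get_image(name): name is "side" or "top"; returns (picture, depth): 480x640x3 uint8, red, green, blue; 480x640 float32, m along the optical axis (not along the pixel's ray), 0 where there is no reading.
- vision.calibration(name): a dict with "fx", "fy", "cx", "cy" (pixels), "rvec" (rotation vector, rad) and "tvec" (3), from world to camera coordinates, as OpenCV has them. Camera axes: x right, y down, z forward; pixel columns grow to the right and rows downward; lengths in m; the calibration is good to about 2 mm. A picture is of the moment at which its call begins. calibration takes no time and is no camera call.
- ctrl.finish_job(): hands the job in, once; it reports no verdict.
The state is a dict: "t": time; "q": joint angles; "dq": joint speeds; "effort": joint torques, N m; "tool_pos": TCP position; "tool_rot": TCP orientation; "contact_force": force on the tool from outside, world axes, zero at the start; "wrist_torque": the same for the moment, N m; "opening": finger opening in m.
Only numpy, scipy, OpenCV 4.12 (cv2) and the standard library are available. Lean on these libraries where they do the work, as an engineer would, in place of code of your own. Each camera call takes 0.05 s, during which the arm holds its last target. There are 200 camera calls.

## Working session

There is one attempt and no reset: what is moved stays moved. The work goes in short steps, Python scripts to look and compute and a tool call to move; the robot and the scene stay as the last step left them, time stands still between calls to the robot, and variables do not carry over. Pictures are saved under pics/ and viewed, about 8 in all and at most 12, crops included, and the job is handed in when it is done.

Besides the shell and the picture viewer there is one more tool, called after "Call:" as name(argument=value, ...), one argument or row to a line, values as JSON. jog_arm: Moves the arm, as the interface text tells. Its arguments: {"type":"object","properties":{"deltas":{"type":"array"},"grip_force":{"type":"number"}},"required":["deltas"]}

```bash
mkdir -p pics; ls
cat > h.py <<'E'
import numpy as np, cv2
from station import ctrl, vision
def snap(n,f):
    im,d=vision.get_image(n); cv2.imwrite(f'pics/{f}.png',im[:,:,::-1]); return im,d
def world(n,d):
    c=vision.calibration(n); R=cv2.Rodrigues(np.array(c['rvec'],float))[0]; t=np.array(c['tvec']).ravel()
    v,u=np.mgrid[:480,:640]
    P=np.stack([(u-c['cx'])/c['fx']*d,(v-c['cy'])/c['fy']*d,d],-1)
    return (P-t)@R
E
python3 - <<'E'
from h import *
o=ctrl.get_obs(); print(o, ctrl.tcp_to_tips)
for n in('top','side'):
    im,d=snap(n,n+'0'); np.savez(n+'0.npz',im=im,d=d)
    W=world(n,d); hsv=cv2.cvtColor(im,cv2.COLOR_RGB2HSV)
    for nm,lo,hi in(('orange',5,22),('blue',95,125)):
        m=(hsv[...,0]>=lo)&(hsv[...,0]<=hi)&(hsv[...,1]>150)&(hsv[...,2]>60)&(d>0)
        k,l,s,c=cv2.connectedComponentsWithStats(m.astype(np.uint8))
        for i in range(1,k):
            if s[i,4]>60: print(n,nm,s[i],np.median(W[l==i],0).round(4),W[l==i].min(0).round(3),W[l==i].max(0).round(3))
E
```

```text
pics
{'t': 0.0, 'q': array([-1.22998549e+00,  5.33502987e-02,  1.61430673e+00,  9.37855442e-06,
        1.47604030e+00, -1.19038553e-01]), 'dq': array([ 9.13974199e-05, -3.07078211e-04, -3.28798295e-04,  5.40088979e-04,
       -1.91960610e-04,  6.13293816e-04]), 'effort': array([-1.16378660e-04, -3.93680549e+01, -3.70175958e+01, -1.52714742e-04,
        7.12100606e-03, -3.64584992e-06]), 'tool_pos': array([ 0.27716441, -0.55952077,  0.25205946]), 'tool_rot': array([-3.05687972e+00, -7.15503835e-01,  3.51032017e-04]), 'contact_force': array([-0.3387201 , -0.15174582,  0.85243049]), 'wrist_torque': array([0.03086949, 0.02916955, 0.03049109]), 'opening': 0.08576444077052704} 0.022
top orange [476  89  20  12  78] [ 0.577  -0.0743  0.7289] [ 0.576 -0.081  0.721] [ 0.577 -0.067  0.742]
top orange [532  95  38  11 185] [ 0.577  -0.1216  0.7209] [ 0.576 -0.133  0.71 ] [ 0.578 -0.108  0.731]
top orange [495  96  25   9  69] [ 0.5771 -0.089   0.7248] [ 0.576 -0.099  0.713] [ 0.578 -0.083  0.729]
side orange [ 555    0   63  119 3642] [0.1861 0.0942 0.3975] [0.15  0.08  0.316] [0.213 0.105 0.4
[... 1273 characters left out ...]
 109] [ 0.476  -0.6867  0.4457] [ 0.455 -0.696  0.422] [ 0.51  -0.676  0.475]
side blue [368  35  70   9 275] [ 0.395  -0.6874  0.4105] [ 0.304 -0.697  0.403] [ 0.503 -0.673  0.424]
side blue [505 128  21  20 116] [-0.0444 -1.0247  0.0966] [-0.085 -1.036  0.054] [ 0.043 -0.694  0.113]
side blue [509 196  91  45 874] [-0.1196 -0.6625 -0.1101] [-0.235 -0.676 -0.177] [ 0.033 -0.648 -0.035]
side blue [528 214  33   8 103] [-0.0757 -0.6622 -0.1065] [-0.131 -0.671 -0.115] [-0.031 -0.655 -0.09 ]
side blue [502 222  12  15  73] [ 0.0224 -0.6619 -0.154 ] [ 0.008 -0.678 -0.175] [ 0.038 -0.655 -0.123]
side blue [ 278  229   88   38 1070] [0.5577 0.1061 0.071 ] [ 0.486 -0.017  0.062] [0.636 0.119 0.073]
```

View pics/top0.png

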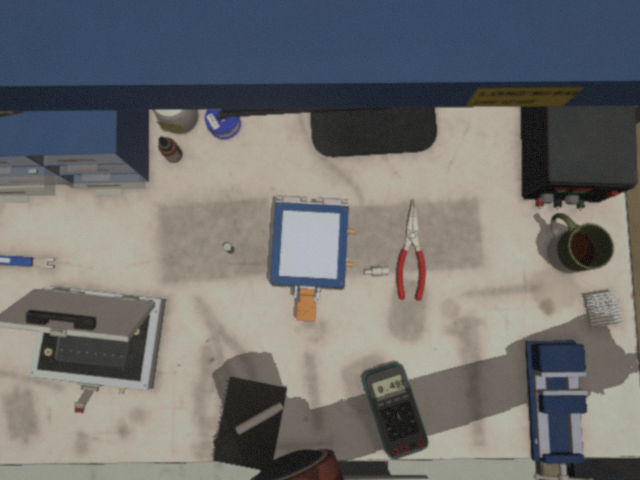

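View pics/side0.png

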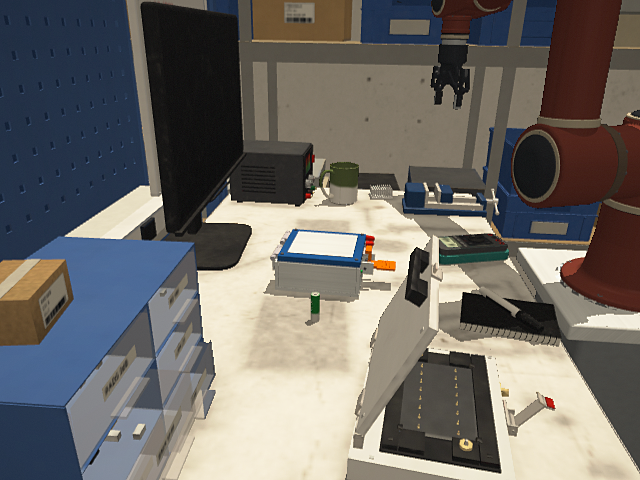

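The top view shows the blue-lidded box at about (310,244) with its orange tab at (307,304). The battery is at (228,247), the adapter at (376,271) and the pliers at (411,255). There is a shelf overhead at the top of the picture, and an open decoy box at lower left.

Run:
```python
from h import *
z=np.load('top0.npz'); im,d=z['im'],z['d']; W=world('top',d)
v,u=np.mgrid[:480,:640]
roi=(u>255)&(u<365)&(v>185)&(v<330)
lid=roi&(W[...,2]>.066)&(W[...,2]<.08)
lid=cv2.morphologyEx(lid.astype(np.uint8),cv2.MORPH_OPEN,np.ones((9,9)))>0
p=W[lid][:,:2].astype(np.float32); r=cv2.minAreaRect(p); print('lid',r,np.median(W[lid][:,2]))
hsv=cv2.cvtColor(im,cv2.COLOR_RGB2HSV)
o=roi&(hsv[...,0]<22)&(hsv[...,0]>5)&(hsv[...,1]>130)&(v>286)
q=W[o]; print('tab',o.sum(),cv2.minAreaRect(q[:,:2].astype(np.float32)),np.median(q,0)); 
pad=o&(abs(W[...,2]-.042)<.006); print('pad',pad.sum(),W[pad].mean(0),cv2.minAreaRect(W[pad][:,:2].astype(np.float32)))
yaw=np.radians(r[2]); yaw-=np.round(yaw/(np.pi/2))*np.pi/2
print('yaw',yaw)
f=np.array([np.cos(yaw),np.sin(yaw)])
print('origin from pad',W[pad].mean(0)[:2]+.119*f,'hinge from origin pad',W[pad].mean(0)[:2]+.198*f)
for nm,a in(('cell',(215,240,235,255)),('adapter',(362,392,262,280)),('pliers',(392,430,198,302))):
    m=(u>a[0])&(u<a[1])&(v>a[2])&(v<a[3])&(W[...,2]>.006); print(nm,W[m].min(0).round(3),W[m].max(0).round(3),W[m].mean(0).round(3))
# shelf/monitor low edges ahead
m=(W[...,2]>.15)&(d>0); 
for y0 in(-.2,-.1,0,.1,.2):
    k=m&(abs(W[...,1]-y0)<.05); print(y0,W[k][:,0].min().round(3) if k.any() else None, W[k][:,2].min().round(3))
```

```text
lid ((0.562383234500885, 0.05055932328104973), (0.130015566945076, 0.1468222737312317), 86.52149963378906) 0.0729911491875603
tab 478 ((0.4552372097969055, 0.05787044018507004), (0.03016813099384308, 0.0570838563144207), 89.42543029785156) [0.45355204 0.05695022 0.04243897]
pad 393 [0.45095785 0.05760147 0.04204034] ((0.4526123106479645, 0.05789685621857643), (0.030168283730745316, 0.044049058109521866), 89.42420959472656)
yaw -0.0607112844222093
origin from pad [0.5697386  0.05038126] hinge from origin pad [0.64859306 0.04558802]
cell [0.427 0.043 0.006] [0.569 0.204 1.123] [0.553 0.187 0.101]
adapter [ 0.427 -0.094  0.006] [0.528 0.043 1.123] [ 0.517 -0.072  0.025]
pliers [ 0.427 -0.166  0.006] [0.653 0.043 1.123] [ 0.543 -0.135  0.024]
-0.2 0.578 0.702
-0.1 0.576 0.702
0 0.209 0.196
0.1 0.206 0.15
0.2 0.577 0.15
```

Call:
jog_arm(
  deltas=[
    [0,0,0,1.7,-2.1,0,0],
    [0,0,0,1.7,-2.1,0,0],
    [0,0,0,1.7,-2.1,0,0],
    [0,0,0,1.7,-2.1,0,0],
    [0,0,0,1.7,-2.1,0,0],
    [0,0,0,1.7,-2.1,0,0],
    [0,0,0,1.7,-2.1,0,0],
    [0,0,0,1.7,-2.1,0,0],
    [0,0,0,1.7,-2.1,0,0],
    [0,0,0,1.7,-2.1,0,0],
    [0,0,0,1.7,-2.1,0,0],
    [0,0,0,1.7,-2.1,0,0],
  ],
  grip_force=40,
)

```text
t: 1.1
tool_pos: [0.3482, -0.2423, 0.2528]
tool_rot: [-3.058, -0.715, 0.0]
contact_force: [0.9, -0.2, 0.1]
opening: -0.0001
```

Call:
jog_arm(
  deltas=[
    [0,0,0,1.6,-2.1,0,0],
    [0,0,0,1.6,-2.1,0,0],
    [0,0,0,1.6,-2.1,0,0],
    [0,0,0,1.6,-2.1,0,0],
    [0,0,0,1.6,-2.1,0,0],
    [0,0,0,1.6,-2.1,0,0],
    [0,0,0,1.6,-2.1,0,0],
    [0,0,0.104,0,0,0,0],
    [0,0,0.104,0,0,0,0],
    [0,0,0.104,0,0,0,0],
    [0,0,0.104,0,0,0,0],
    [0,0,0.104,0,0,0,0],
  ],
)

```text
t: 2.1
tool_pos: [0.3832, -0.062, 0.2528]
tool_rot: [-3.14, 0.102, 0.001]
contact_force: [0.3, -0.9, -0.3]
opening: 0.0003
```

```bash
cat >> h.py <<'E'
from scipy.spatial.transform import Rotation as Ro
O=np.array([.565,.0508,0]); YAW=-.061
B=Ro.from_euler('z',YAW)
def goal(xb,yb,z,tilt):
    """tool-frame delta (turn first, then shift in turned axes) bringing TIPS to box coords with tool x ~ box x and forward tilt"""
    o=ctrl.get_obs(); R=Ro.from_rotvec(o['tool_rot'])
    Rg=B*Ro.from_euler('x',np.pi)*Ro.from_euler('y',tilt)
    tip=O+B.apply([xb,yb,z]); tcp=tip-Rg.apply([0,0,ctrl.tcp_to_tips])
    tnow=o['tool_pos']+R.apply([0,0,ctrl.tcp_to_tips])
    print('t',o['t'],'F',o['contact_force'].round(1),'tip in box mm',(B.inv().apply(tnow-O)*1e3).round(1),'open',o['opening'])
    print('turn',(R.inv()*Rg).as_rotvec().round(3),'shift cm (new axes)',(Rg.inv().apply(tcp-o['tool_pos'])*100).round(2),
      '(old axes)',(R.inv().apply(tcp-o['tool_pos'])*100).round(2))
E
python3 -c "
from h import *
goal(-.124,0,.09,.4)"
```

```text
t 2.1 F [ 0.3 -0.9 -0.3] tip in box mm [-174.6 -123.7  230.8] open 0.0002614112308942323
turn [ 0.001  0.401 -0.004] shift cm (new axes) [ -1.68 -12.37  14.76] (old axes) [  4.17 -12.38  14.25]
```

Call:
jog_arm(
  deltas=[
    [0,0.1,0,0,-2.1,0,0],
    [0,0.1,0,0,-2.1,0,0],
    [0,0.1,0,0,-2.1,0,0],
    [0,0.1,0,0,-2.1,0,0],
    [0,0,0,-0.3,-2,1.5,0],
    [0,0,0,-0.3,-2,1.5,0],
    [0,0,0,-0.3,0,2,0],
    [0,0,0,-0.3,0,2,0],
    [0,0,0,-0.3,0,2,0],
    [0,0,0,-0.2,0,2,0],
    [0,0,0,0,0,2,0],
    [0,0,0,0,0,1.7,0],
  ],
)

```text
t: 3.1
tool_pos: [0.4318, 0.0591, 0.1093]
tool_rot: [3.066, -0.092, 0.619]
contact_force: [0.8, -0.1, 0.2]
opening: 0.0
```

Run:
```python
from h import *
im,d=vision.get_image('top'); im2,_=vision.get_image('side')
a=cv2.resize(im[180:340,230:390],(400,400),interpolation=cv2.INTER_CUBIC)
b=cv2.resize(im2[180:320,270:410],(400,400),interpolation=cv2.INTER_CUBIC)
cv2.imwrite('pics/c1.png',np.hstack([a,b])[:,:,::-1])
goal(-.124,0,.05,.4)
```

```text
t 3.2 F [-0.8 -0.1 -0.7] tip in box mm [-126.6   -0.    86.9] open -0.00020481584528865205
turn [-0.     0.008  0.001] shift cm (new axes) [-1.21 -0.    3.5 ] (old axes) [-1.18 -0.    3.51]
```

View pics/c1.png

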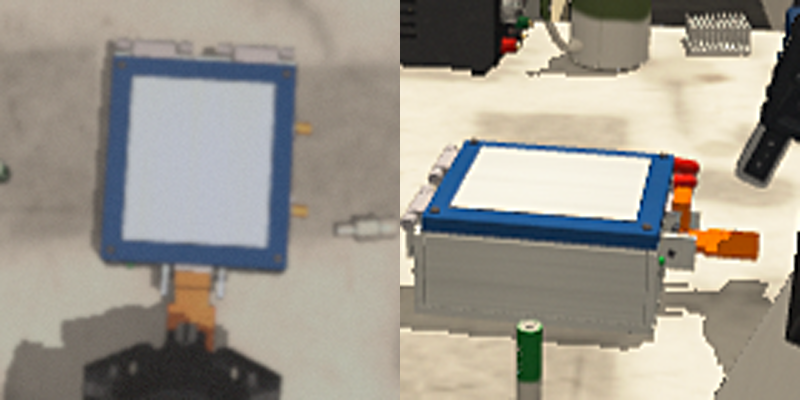

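The side crop shows the closed fingertips just above and beyond the pad's outer end, and the top crop shows them centred across it. Next I move in slightly and press.

Call:
jog_arm(
  deltas=[
    [0,0,0,0,0,1.2,0],
    [0,0,0,0,0,1.2,0],
    [0,0,0,-0.3,0,1,0],
    [0,0,0,0,0,0,0],
  ],
)

```text
t: 3.53
tool_pos: [0.4417, 0.0584, 0.0774]
tool_rot: [3.067, -0.092, 0.616]
contact_force: [0.4, -0.4, -0.6]
opening: 0.0003
```

```bash
python3 -c "
from h import *
goal(-.116,0,.038,.4)"
```

```text
t 3.5333 F [ 0.4 -0.4 -0.6] tip in box mm [-115.     0.    57.1] open 0.0003269408806495213
turn [-0.     0.003  0.001] shift cm (new axes) [-0.84  0.    1.73] (old axes) [-0.84  0.    1.73]
```

Call:
jog_arm(
  deltas=[
    [0,0,0,-0.1,0,0.23,0],
    [0,0,0,-0.1,0,0.23,0],
    [0,0,0,-0.1,0,0.23,0],
    [0,0,0,-0.1,0,0.23,0],
    [0,0,0,-0.1,0,0.23,0],
    [0,0,0,-0.1,0,0.23,0],
    [0,0,0,-0.1,0,0.23,0],
    [0,0,0,-0.1,0,0.23,0],
  ],
)

```text
t: 4.2
tool_pos: [0.4431, 0.0584, 0.0591]
tool_rot: [3.066, -0.092, 0.623]
contact_force: [-2.4, 0.2, 3.8]
opening: -0.0003
```

Run:
```python
from h import *
goal(-.14,0,.15,.4)
im,d=vision.get_image('top'); im2,_=vision.get_image('side')
a=cv2.resize(im[180:340,230:390],(400,400),interpolation=cv2.INTER_CUBIC)
b=cv2.resize(im2[160:320,260:420],(400,400),interpolation=cv2.INTER_CUBIC)
cv2.imwrite('pics/c2.png',np.hstack([a,b])[:,:,::-1])
```

```text
t 4.2 F [-2.4  0.2  3.8] tip in box mm [-1.135e+02  1.000e-01  3.890e+01] open -0.0002751531366027702
turn [-0.    -0.001  0.001] shift cm (new axes) [ 1.890e+00  1.000e-02 -1.127e+01] (old axes) [ 1.900e+00  1.000e-02 -1.126e+01]
```

View pics/c2.png

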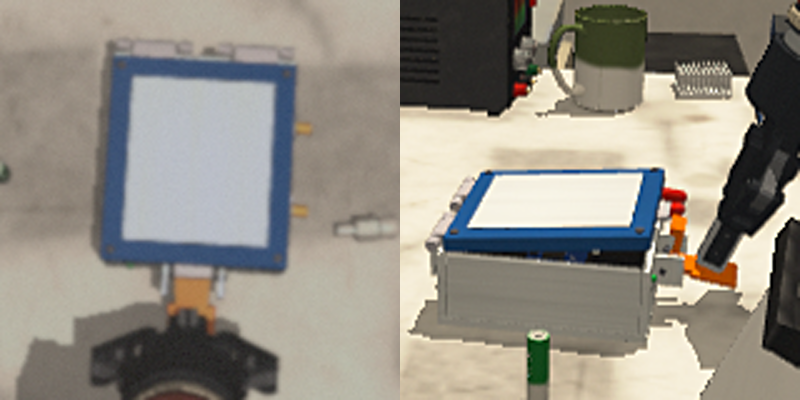

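The lid has been released: the side crop shows its front edge lifting, with the pad pushed down. I'll hold for half a second, then withdraw along the tool axis.

Call:
jog_arm(
  deltas=[
    [0,0,0,0,0,0,0],
    [0,0,0,0,0,0,0],
    [0,0,0,0,0,0,0],
    [0,0,0,0,0,0,0],
    [0,0,0,0,0,0,0],
    [0,0,0,0,0,-1,0],
    [0,0,0,0,0,-2,0],
    [0,0,0,0,0,-2.5,0],
    [0,0,0,0,0,-3,0],
    [0,0,0,0,0,-3,0],
    [0,0,0,0,0,-3,0],
    [0,0,0,0,0,0,0],
  ],
)

```text
t: 5.3
tool_pos: [0.3875, 0.0619, 0.1987]
tool_rot: [3.063, -0.092, 0.638]
contact_force: [0.4, -0.7, 0.6]
opening: -0.0001
```

Run:
```python
from h import *
im2,d=vision.get_image('side')
W=world('side',d); L=B.inv().apply((W.reshape(-1,3)-O)).reshape(W.shape)
hsv=cv2.cvtColor(im2,cv2.COLOR_RGB2HSV)
v,u=np.mgrid[:480,:640]
m=(L[...,2]>.08)&(L[...,2]<.24)&(abs(L[...,1])<.075)&(L[...,0]>-.06)&(L[...,0]<.14)&(d>0)
q=L[m]; print(len(q)); 
if len(q): print(q.min(0),q.max(0)); a=np.arctan2(q[:,2]-.064,.079-q[:,0]); print('angle pct',np.percentile(a,[5,25,50,75,95])); print('rmax',np.percentile(np.hypot(q[:,2]-.064,.079-q[:,0]),[50,95,99]))
b=cv2.resize(im2[110:320,240:450],(500,500),interpolation=cv2.INTER_CUBIC)
cv2.imwrite('pics/c3.png',b[:,:,::-1])
goal(-.03,0,.17,.6)
```

```text
826
[-0.00605726 -0.06515151  0.08030019] [0.07745319 0.06685484 0.20384453]
angle pct [0.9207779  1.02084506 1.05445707 1.08942534 1.17300903]
rmax [0.10536839 0.15467347 0.16186569]
t 5.35 F [ 0.3  0.6 -0.2] tip in box mm [-169.5    0.2  175.6] open 0.00020996339286696576
turn [-0.001  0.193  0.001] shift cm (new axes) [10.77  0.02  8.3 ] (old axes) [12.17  0.03  6.08]
```

View pics/c3.png

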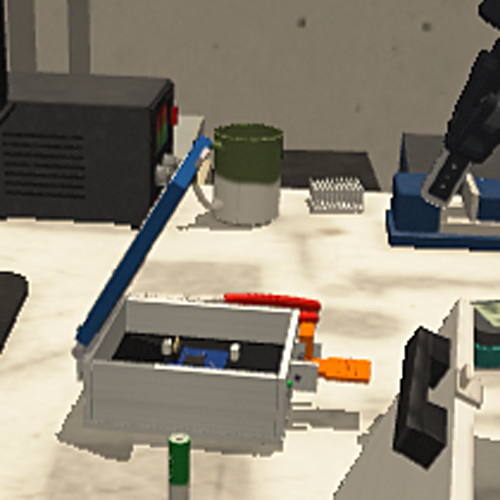

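The lid stands half open (about 1.05 rad) and the tab has sprung back. The board lies between its posts and the hand is clear. Next I tilt further and approach the lid's inner face.

Call:
jog_arm(
  deltas=[
    [0,0.1,0,0,0,0,0],
    [0,0.1,0,0,0,0,0],
    [0,0.1,0,0,0,0,0],
    [0,0.08,0,0,0,0,0],
    [0,0,0,0,0,0,0],
  ],
)

```text
t: 5.77
tool_pos: [0.4208, 0.0742, 0.1815]
tool_rot: [2.89, -0.089, 1.144]
contact_force: [-0.6, -0.3, -0.6]
opening: 0.0003
```

```bash
python3 -c "
from h import *
goal(-.02,0,.168,.8);goal(.095,0,.187,.8)"
```

```text
t 5.7667 F [-0.6 -0.3 -0.6] tip in box mm [-130.3   14.4  165.5] open 0.0003203107331994597
turn [0.009 0.046 0.003] shift cm (new axes) [7.77 1.46 7.74] (old axes) [8.11 1.41 7.39]
t 5.7667 F [-0.6 -0.3 -0.6] tip in box mm [-130.3   14.4  165.5] open 0.0003203107331994597
turn [0.009 0.046 0.003] shift cm (new axes) [17.14  1.46 14.66] (old axes) [17.79  1.38 13.88]
```

Call:
jog_arm(
  deltas=[
    [0,0,0,1.3,0.3,1.2,0],
    [0,0,0,1.3,0.3,1.2,0],
    [0,0.04,0,1.3,0.3,1.2,0],
    [0,0,0,1.3,0.3,1.2,0],
    [0,0,0,1.3,0.2,1.2,0],
    [0,0,0,1.3,0,1.3,0],
    [0,0,0,0,0,0,0],
  ],
)

```text
t: 6.35
tool_pos: [0.5298, 0.0516, 0.1899]
tool_rot: [2.863, -0.092, 1.206]
contact_force: [0.3, 0.6, 0.9]
opening: -0.0001
```

```bash
python3 -c "
from h import *
goal(.095,0,.187,.8)"
```

```text
t 6.35 F [0.3 0.6 0.9] tip in box mm [-19.5  -1.6 174.6] open -0.00014269838744389258
turn [0.011 0.003 0.001] shift cm (new axes) [ 8.86 -0.13  7.35] (old axes) [ 8.88 -0.2   7.32]
```

Call:
jog_arm(
  deltas=[
    [0,0,0,0.37,0,0.31,0],
    [0,0,0,0.37,0,0.31,0],
    [0,0,0,0.37,0,0.31,0],
    [0,0,0,0.37,0,0.31,0],
    [0,0,0,0.37,0,0.31,0],
    [0,0,0,0.37,0,0.31,0],
    [0,0,0,0.37,0,0.31,0],
    [0,0,0,0.37,0,0.31,0],
    [0,0,0,0.37,0,0.31,0],
    [0,0,0,0.37,0,0.31,0],
    [0,0,0,0.37,0,0.31,0],
    [0,0,0,0.37,0,0.31,0],
  ],
)

```text
t: 7.35
tool_pos: [0.5863, 0.0487, 0.1972]
tool_rot: [2.861, -0.091, 1.213]
contact_force: [0.0, -1.0, -0.4]
opening: 0.0001
```

Run:
```python
from h import *
goal(.095,0,.187,.8)
im2,d=vision.get_image('side')
b=cv2.resize(im2[110:320,240:450],(500,500),interpolation=cv2.INTER_CUBIC)
cv2.imwrite('pics/c4.png',b[:,:,::-1])
```

```text
t 7.35 F [ 0.  -1.  -0.4] tip in box mm [ 37.2  -1.  181.9] open 6.788812467253533e-05
turn [ 0.01  -0.002  0.002] shift cm (new axes) [ 4.39 -0.08  3.79] (old axes) [ 4.38 -0.11  3.8 ]
```

View pics/c4.png

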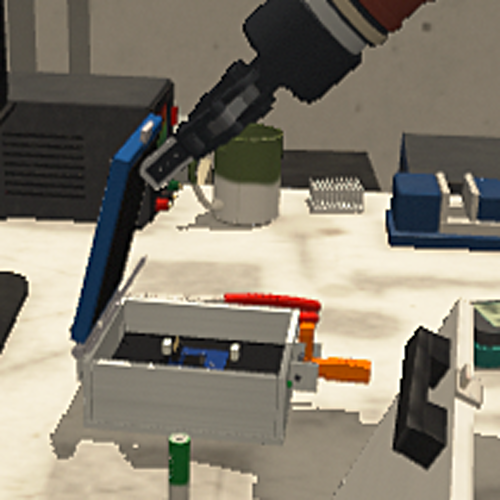

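The fingertips are pushing the lid near its top edge, and it has risen to about 1.3 rad. I'll keep going past upright.

Call:
jog_arm(
  deltas=[
    [0,0,0,0.37,0,0.31,0],
    [0,0,0,0.37,0,0.31,0],
    [0,0,0,0.37,0,0.31,0],
    [0,0,0,0.37,0,0.31,0],
    [0,0,0,0.37,0,0.31,0],
    [0,0,0,0.37,0,0.31,0],
    [0,0,0,0.37,0,0.31,0],
    [0,0,0,0.37,0,0.31,0],
    [0,0,0,0.37,0,0.31,0],
    [0,0,0,0.37,0,0.31,0],
    [0,0,0,0.37,0,0.31,0],
    [0,0,0,0.37,0,0.31,0],
  ],
)

```text
t: 8.4
tool_pos: [0.6439, 0.0449, 0.2033]
tool_rot: [2.86, -0.091, 1.213]
contact_force: [0.0, 0.5, 0.1]
opening: 0.0002
```

Run:
```python
from h import *
goal(.105,0,.187,.8)
im2,d=vision.get_image('side')
b=cv2.resize(im2[110:320,240:450],(500,500),interpolation=cv2.INTER_CUBIC)
cv2.imwrite('pics/c5.png',b[:,:,::-1])
```

```text
t 8.4 F [0.  0.5 0.1] tip in box mm [ 94.9  -1.3 188.1] open 0.0001859389377749101
turn [ 0.01  -0.002  0.002] shift cm (new axes) [ 0.63 -0.1   0.8 ] (old axes) [ 0.63 -0.11  0.8 ]
```

View pics/c5.png

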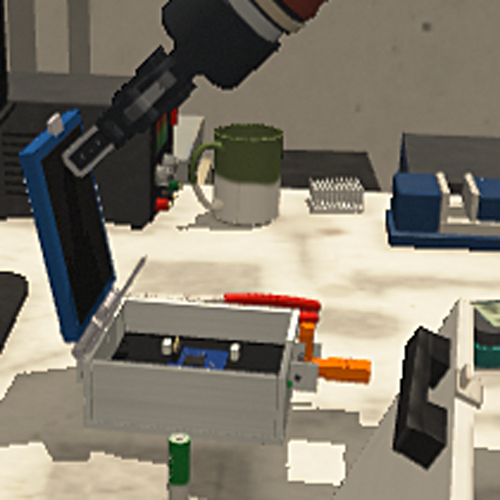

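The lid is past upright, leaning back. I'll withdraw along the tool axis.

Call:
jog_arm(
  deltas=[
    [0,0,0,0,0,-0.5,0],
    [0,0,0,0,0,-1,0],
    [0,0,0,0,0,-2,0],
    [0,0,0,0,0,-2.5,0],
    [0,0,0,0,0,-2.5,0],
    [0,0,0,0,0,-2.5,0],
    [0,0,0,0,0,-2.5,0],
    [0,0,0,0,0,-2.5,0],
    [0,0,0,0,0,0,0],
    [0,0,0,0,0,0,0],
    [0,0,0,0,0,0,0],
    [0,0,0,0,0,0,0],
  ],
)

```text
t: 9.45
tool_pos: [0.5284, 0.0534, 0.3125]
tool_rot: [2.862, -0.091, 1.208]
contact_force: [0.1, 0.2, -0.6]
opening: 0.0001
```

Run:
```python
from h import *
goal(0,0,.3,.8)
im,d=vision.get_image('side'); im1,_=vision.get_image('top')
W=world('side',d); L=B.inv().apply((W.reshape(-1,3)-O)).reshape(W.shape)
m=(L[...,2]>.09)&(L[...,2]<.21)&(abs(L[...,1])<.063)&(L[...,0]>.03)&(L[...,0]<.16)&(d>0)
q=L[m]; a=np.arctan2(q[:,2]-.064,.079-q[:,0]); print(len(q),'angle pct',np.percentile(a,[5,25,50,75,95]))
b=cv2.resize(im[100:320,240:450],(400,419)); c=cv2.resize(im1[170:345,215:445],(400,419*0+304))
c=np.vstack([c,np.zeros((115,400,3),np.uint8)])
cv2.imwrite('pics/c6.png',np.hstack([b,c])[:,:,::-1])
```

```text
t 9.45 F [ 0.1  0.2 -0.6] tip in box mm [-2.090e+01  2.000e-01  2.971e+02] open 0.00011311808937669799
turn [0.01  0.001 0.002] shift cm (new axes) [1.66 0.04 1.3 ] (old axes) [1.66 0.03 1.3 ]
2020 angle pct [1.6571903  1.75461703 1.78959468 1.80752498 1.88685942]
```

View pics/c6.png

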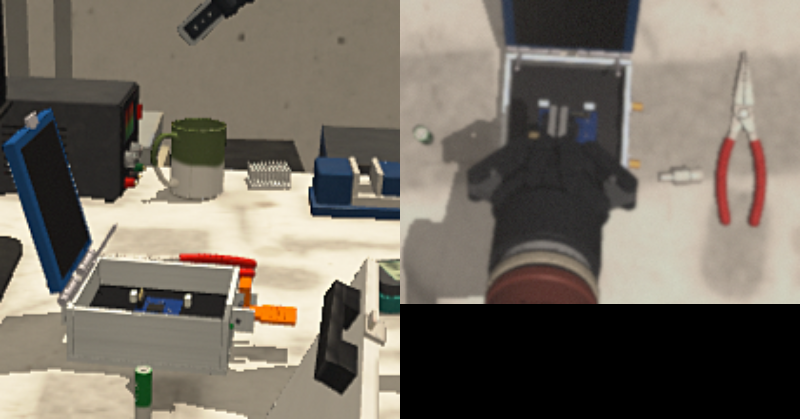

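The lid leans back at about 1.8 rad with nothing touching it. I'll back off further, let a second pass, and check that it has settled.

Call:
jog_arm(
  deltas=[
    [0,0,0,0,0,-2,0],
    [0,0,0,0,0,-2,0],
    [0,0,0,0,0,-1,0],
    [0,0,0,0,0,0,0],
    [0,0,0,0,0,0,0],
    [0,0,0,0,0,0,0],
    [0,0,0,0,0,0,0],
    [0,0,0,0,0,0,0],
    [0,0,0,0,0,0,0],
    [0,0,0,0,0,0,0],
    [0,0,0,0,0,0,0],
    [0,0,0,0,0,0,0],
  ],
)

```text
t: 10.55
tool_pos: [0.4928, 0.0562, 0.3491]
tool_rot: [2.861, -0.091, 1.212]
contact_force: [0.2, -0.2, 0.2]
opening: 0.0002
```

Run:
```python
from h import *
im,d=vision.get_image('side')
W=world('side',d); L=B.inv().apply((W.reshape(-1,3)-O)).reshape(W.shape)
m=(L[...,2]>.09)&(L[...,2]<.21)&(abs(L[...,1])<.063)&(L[...,0]>.03)&(L[...,0]<.16)&(d>0)
q=L[m]; a=np.arctan2(q[:,2]-.064,.079-q[:,0]); print(len(q),np.percentile(a,[5,25,50,75,95]))
q=q[abs(a-np.median(a))<.08]; p=cv2.fitLine(q[:,[0,2]].astype(np.float32),cv2.DIST_HUBER,0,.01,.01).ravel(); print('slope angle',np.arctan2(abs(p[1]),-p[0]*np.sign(p[1])))
o=ctrl.get_obs(); print(o['t'],o['contact_force'],abs(o['dq']).max())
```

```text
2009 [1.65718329 1.75335663 1.78979827 1.8075958  1.88762059]
slope angle 1.8493689
10.6 [-0.06774735 -0.08386819  0.86779843] 0.0023551797821580837
```

The slope fit gives 1.849 rad, which is the stop, and the readings did not change over a second. I'm handing in.

```bash
python3 -c "
from station import ctrl
print(ctrl.finish_job())"
```

```text
the job is handed in; nothing more can be done
None
```

The box is open: the lid lies back against its stop and stays there by itself. I handed the job in at about 10.6 s.

- **What I did:** I pressed the orange tab with closed fingertips, reading about 4 N, and the lid sprang to half open (about 1.05 rad). I then pushed its inner face past upright and withdrew the hand up and back.
- **Lid:** A line fitted to the lid's face gave 1.85 rad, which is the stop. A cruder per-point estimate read lower, about 1.79 rad. That one did not change over a further second with the hand away.
- **Everything else:** The tab had sprung back. The board, battery, adapter and pliers looked unmoved in the pictures, but I did not measure them again. The arm was at rest, clear of the box and touching nothing.
- **Disagreement:** My first two estimates of the box's position differed by about 7 mm, so I used a value in between, and the contacts came where it predicted.

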